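# Pass a hanging pot over the end stop to its notch on the next rail

### The arm

A 6-joint arm with a two-finger parallel gripper is mounted at the origin on the work surface. World frame = base frame: x ahead of the robot, y to its left, z up, the work surface at z = 0. Lengths are in m, angles in rad, forces in N, time in s.
With the tool pointing down it reaches from about 0.375 to 0.9 m from the base axis. Payload 3.1 kg.
Tool frame: the origin (TCP) lies at the very end of the fingers, on their centre line; the grasp point (between the pads) lies 19 mm behind it (manip.pinch_z is the distance from the TCP to the grasp point, in m); z points along the fingers, y is the direction in which the jaws open and shut (so a half turn about z gives the same grasp; the last joint's range is limited). The gripper opens to 85 mm and grips with 20 to 120 N. Pads are 22 mm wide; open, the fingers measure 114 mm over their backs; the gripper's body (76 mm by 85 mm) begins 54 mm behind the grasp point. The pads swing forward as they close: fully open they stand 13 mm farther back than shut.
Start: joints at [-1.377, 0.527, 1.433, -0, 1.181, -0.178], TCP at [0.228, -0.582, 0.231] pointing down, gripper open.
Joint ranges: [-3.08, 3.08], [-0.75, 2.2], [0.22, 2.44], [-1.43, 4.57], [0, 2.65], [-2.85, 2.85]. Speed limits (rad/s): [2.79, 2.79, 3.14, 3.14, 3.14, 3.14].

### API

Orientations are given as a unit quaternion [x, y, z, w].
In Python, from station import manip gives the robot as it stands.
- The arm moves only by the tool drive_tool, never from a script. Its argument "increments" is a list of rows, each a list of 7 numbers: the closure in counts, from 0 (fully open) to 255 (shut), then the shift along the tool's x, y, z in cm, then the turn, a rotation vector about the tool's x, y, z in rad. A call has 1 to 20 rows; each row is the pose to reach, as a shift and turn from the pose commanded when the call began, along the tool's axes at that moment; what a row does not reach only later rows make up. A row lasts 1/10 s, in which the tool goes at most 50 mm and 8.59 degrees, less where a joint would pass 70% of its speed; a pose out of reach is approached as far as the arm can. A call with a gripper value outside its range is refused whole. The fingers move at their own pace and stop on an object; "force" is the grip in N (left out, the last holds). Time passes only in rows, so rows that repeat a pose let the fingers close. It gives the time, the measured TCP pose, the force and the opening at its end, in the units of the state.
- manip.sense(): the state, without advancing time (a new reading comes with each control period).
- manip.snapshot(name): name is "side" or "top" or "wrist"; returns the picture (480x640x3 uint8, red, green, blue); there is no depth.
- manip.camera_model(name): a dict with "mtx" (3x3 intrinsics, pixels), "cam_to_world" (4x4, takes a point from camera to world coordinates). Camera axes: x right, y down, z forward; pixel columns grow to the right and rows downward; lengths in m; the calibration is good to about 2 mm. The wrist camera is an equidistant fisheye: a pixel r from the principal point sees the ray r / f radians off the axis. A picture is of the moment at which its call begins: read the wrist's pose just before it. camera_model takes no time and is no camera call; for the wrist camera it gives the pose at the moment of the call.
- manip.sign_off(): hands the job in, once; it reports no verdict.
The state is a dict: "t": time; "q": joint angles; "qd": joint speeds; "tau": joint torques, N m; "tcp_pos": TCP position; "tool_rot": TCP orientation; "force": force on the tool from outside, world axes, zero at the start; "ft_torque": the same for the moment, N m; "finger_gap": opening from 0.0 (shut) to 1.0 (fully open).
Only numpy, scipy, OpenCV 4.12 (cv2) and the standard library are available. Lean on these libraries where they do the work, as an engineer would, in place of code of your own. Each camera call takes 0.05 s, during which the arm holds its last target. There are 200 camera calls.

### The job

Move the hanging pot on to the next rail: bring it to the end of its rail, lift its hook over the end stop and in over an end stop of the empty rail, and set it on the bar between that stop and the notch. Then slide it gently along the bar until the hook drops into the notch and let it hang there, free and plumb. Do not force the hook against either rail (keep well under 30 N), tip the pot, or disturb the other things on the bench.

Things in the scene. Friction and masses are not known exactly. Their poses are not given: they have to be found in the camera images.
- hanging_pot: Black pot with a leafy plant hung in a wire carrier by a flat metal hook; 0.3 to 0.5 kg, hangs plumb. Origin: middle of the underside of the hook's saddle (22 mm in x, 30 in y, 6 thick), the face that rests on the bar's top edge. z up, y along the bar, -x the side of the hook's long leg. Pot 84 mm wide, its rim 106 mm and its bottom 190 mm below the origin.
- pot_tab (a point): Middle of the grip tab that stands up from the saddle, an upright plate 8 mm thick (x), 30 mm wide (y). This point is 27 mm above the saddle's underside; the tab runs from 6 to 49 mm above it. Axes as the hanging pot's.
- pot_lip (a point): Lower edge of the hook's lip. The hook is a C seen along y: lip at +x, 30 mm deep below the saddle, leg at -x, 64 mm deep, both 4 mm thick and 30 mm wide in y. The slot between them is 14 mm wide: 3 mm play on either side of the 8 mm bar. This point is 9 mm in x and 30 mm below the saddle's underside.
- pot_bail (a point): Top of the wire bail at its middle, 60 to 62 mm below the saddle's underside. Leg foot and bail (6 mm wire, level for y = -26 to 26 mm, then sloping down to +-43 mm) come back under the bar: on the bar the hook can be lifted only 28 mm (10 mm where the rail's arm is), less than its lip: it cannot be unhooked sideways, only lengthwise over an end stop.
- stock_rail: The rail the pot hangs on at the start, fixed: a flat bar on edge along y, 8 mm thick (x), 32 high, 280 long, with a plain top edge. Origin on the bench below the bar's middle; top edge 250 mm above it. One post (22 mm across, x = 100 mm, 206 high) holds it by an arm from +x under its middle (y = -12 to 12 mm), 40 to 50 mm below the top edge. Nothing else stands above the bar.
- stock_stop (a point): Top of the first rail's end stop at its +y end; there is one like it at the -y end. The bar is turned up there: 6 mm long (y = 134 to 140 mm either way), 8 mm thick, its top 14 mm above the bar's top edge.
- next_rail: The next rail: empty, fixed, to the left or right of the first, ends 7 to 19 cm apart, not quite in line. Same shape, sizes and origin as the first, with a stop at each end, but one notch is cut square into its top edge: 36 mm long (y), 7 deep, for the 30 mm wide hook. The notch's middle lies somewhere in y = -38 to 38 mm, differs each time and is not tracked: see it or feel it.
- next_stop (a point): Top of the next rail's end stop at its +y end (one like it at -y), sized as on the first rail. A hook that is slid along the bar and left free to sink (not held up by the gripper) drops 7 mm into the notch by its weight and then comes up against the notch's square end; sliding takes 1 to 5 N.
- clay_pot: Small terracotta pot with a plant, 72 mm across, about 95 mm high with its leaves; on the bench, loose, to be left alone. Origin at its underside.
- saucer: Round terracotta saucer, 110 mm across, 20 mm high; on the bench, loose, to be left alone. Origin at its underside.
- snips: Small pair of pruning snips lying flat, 160 mm long, 13 mm high; on the bench, loose, to be left alone. Origin at its underside.
- trowel: Hand trowel lying flat, 250 mm long, 26 mm high; on the bench, loose, to be left alone. Origin at its underside.
- feed_jar: Squat white jar with a lid, 68 mm across, 75 mm high; on the bench, loose, to be left alone. Origin at its underside.

How it is judged:
On the way, in this order (a step that is already met when the one before it is completed fails the run):
1. the hook has left the first rail over its end stop (contact force between hanging_pot and stock_rail below 0.1 N and (y of pot_tab in the frame of stock_rail above 0.158 m or y of pot_tab in the frame of stock_rail below -0.158 m)), for 0.05 s.
2. the hook rests on the next rail's top edge, between an end stop and the notch (contact force between hanging_pot and next_rail above 0.5 N and z of pot_tab in the frame of next_rail between 0.275 and 0.28 m and x of pot_tab in the frame of next_rail between -0.006 and 0.006 m and y of pot_tab in the frame of next_rail between -0.12 and 0.12 m), for 0.2 s.
At the end, for the whole second after the job is handed in: The hook sits in the next rail's notch: its saddle is 4 to 9.5 mm below the bar's top edge, the tab within 6 mm of the bar's centre plane and within 45 mm of the rail's middle; the pot hangs within 0.12 rad of plumb, at rest (under 0.03 m/s), and is let go (z of pot_tab in the frame of next_rail between 0.2675 and 0.273 m and x of pot_tab in the frame of next_rail between -0.006 and 0.006 m and y of pot_tab in the frame of next_rail between -0.045 and 0.045 m and angle between hanging_pot's own z axis and vertical below 0.12 rad and linear speed of hanging_pot below 0.03 m/s and contact force between hanging_pot and the fingers below 0.05 N); the robot touches nothing.
It fails at once if the hanging pot is forced against the next rail with more than 30 N, or, once moved 15 mm from its starting place, against the first ((distance of pot_tab from where it was at the start of the episode above 0.015 m and contact force between hanging_pot and stock_rail above 30 N) or contact force between hanging_pot and next_rail above 30 N).
It fails at once if the hanging pot is tipped more than 0.5 rad (angle between hanging_pot's own z axis and vertical above 0.5 rad).
It fails at once if another thing on the bench is moved more than 20 mm (distance of any of clay_pot, saucer, snips, trowel, feed_jar from where it was at the start of the episode above 0.02 m).
It also fails if it takes over 58 s, if anything falls off the work surface, if the arm or the gripper's body presses on something with over 40 N, if the wrist force passes 120 N, or if a joint passes its speed limit or range.

## Working session

There is one attempt and no reset: what is moved stays moved. The work goes in short steps, Python scripts to look and compute and a tool call to move; the robot and the scene stay as the last step left them, time stands still between calls to the robot, and variables do not carry over. Pictures are saved under pics/ and viewed, about 8 in all and at most 12, crops included, and the job is handed in when it is done.

Besides the shell and the picture viewer there is one more tool, called after ">>>" as name([rows], argument=value, ...), one row to a line, values as JSON. drive_tool: Moves the arm, as the interface text tells. Its arguments: {"type":"object","properties":{"increments":{"type":"array","items":{"type":"array","items":{"type":"number"}}},"force":{"type":"number"}},"required":["increments"]}

```bash
mkdir -p pics; python3 - <<'E'
from station import manip
import cv2,numpy as np
np.set_printoptions(precision=4,suppress=True)
for n in ["side","top"]:
    c=manip.camera_model(n);print(n,c["mtx"],c["cam_to_world"])
    cv2.imwrite(f"pics/{n}0.png",manip.snapshot(n)[...,::-1])
s=manip.sense();print(s)
E
```

```text
side [[566.9198   0.     314.2511]
 [  0.     566.9198 230.8299]
 [  0.       0.       1.    ]] [[-0.9836 -0.1398  0.114   0.445 ]
 [-0.1794  0.6937 -0.6976  0.8376]
 [ 0.0185 -0.7066 -0.7074  0.9635]
 [ 0.      0.      0.      1.    ]]
top [[559.3809   0.     317.9916]
 [  0.     559.3809 243.4973]
 [  0.       0.       1.    ]] [[-0.0195 -0.9944  0.1042  0.415 ]
 [-0.9998  0.0203  0.0069  0.0493]
 [-0.009  -0.104  -0.9945  1.4868]
 [ 0.      0.      0.      1.    ]]
{'t': 0.1, 'q': array([-1.3765,  0.5284,  1.4338, -0.    ,  1.1814, -0.1785]), 'qd': array([-0.0017, -0.0024, -0.0037,  0.0008, -0.0007,  0.0002]), 'tau': array([ -0.0004, -44.3305, -17.8586,  -0.0002,   0.0039,  -0.    ]), 'tcp_pos': array([ 0.2275, -0.5814,  0.2304]), 'tool_rot': array([ 0.9827,  0.1853, -0.    , -0.001 ]), 'force': array([-0.0488,  0.1597, -0.6778]), 'ft_torque': array([-0.021 ,  0.0744,  0.0333]), 'finger_gap': 0.9996755635287521}
```

View pics/side0.png

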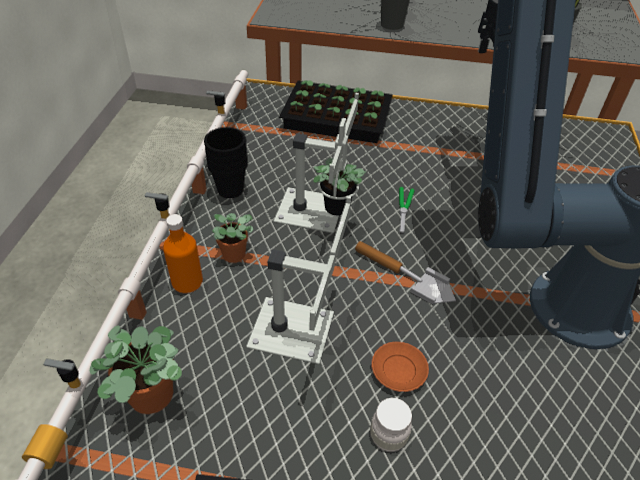

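View pics/top0.png

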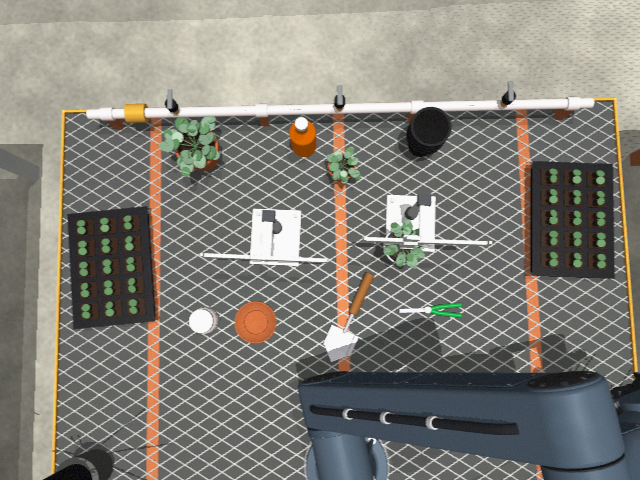

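The stock rail, with the pot, is at top-view pixels (365–490, 241). The next rail is to its left at (203–327, 257). Posts stand on +x. I'll zoom in to get the rail ends and the hook.

```bash
python3 - <<'E'
import cv2,numpy as np
t=cv2.imread("pics/top0.png");s=cv2.imread("pics/side0.png")
r=lambda a,f:cv2.resize(a,None,fx=f,fy=f,interpolation=cv2.INTER_CUBIC)
a=r(t[235:275,195:335],5.5);b=r(t[225:265,360:500],5.5)
cv2.imwrite("pics/c1.png",np.vstack([a,b]))
cv2.imwrite("pics/c2.png",np.hstack([r(s[90:225,290:370],4.4),r(s[195:330,290:370],4.4)]))
E
```

```text
(no output)
```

View pics/c1.png

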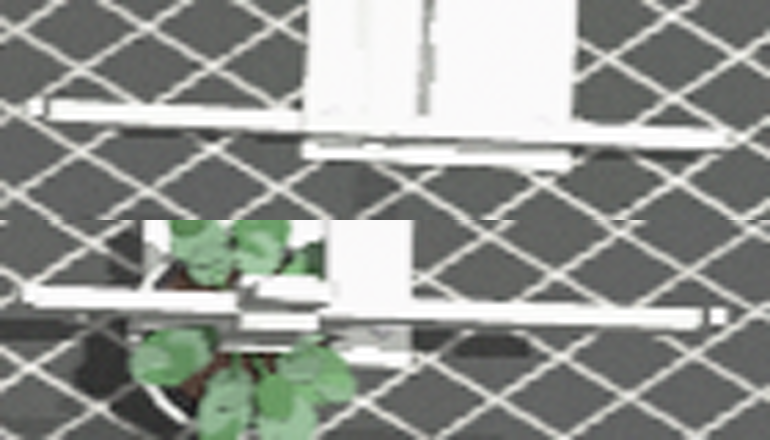

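View pics/c2.png

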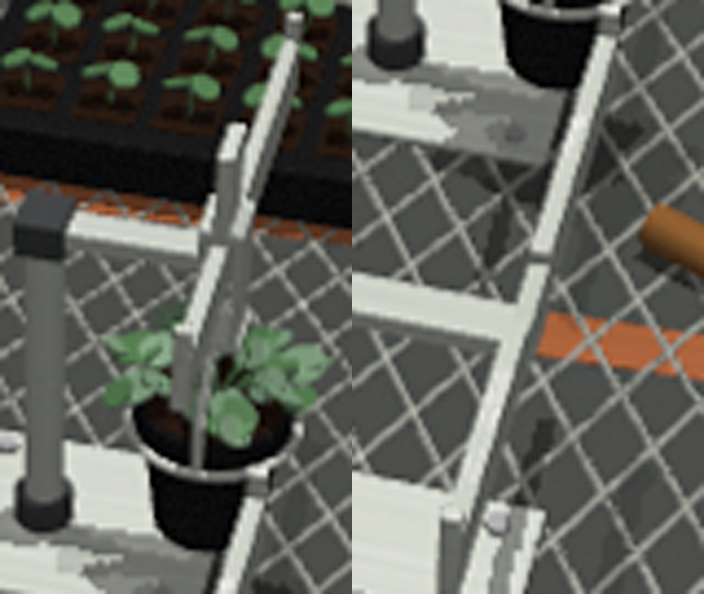

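Next rail's stops: the outer ends are at top-view (200.1, 254.5) and (328.6, 260.1). In the side view the stop tops are at (313.4, 311.4) and (349, 196.8). A dark notch end wall, the -y end, shows at side (333, 253.6). Stock rail's outer ends are at top-view (364.5, 238.6) and (492.2, 242.6), and the hook is centred near column 411.

```bash
cat > h.py <<'E'
import numpy as np,cv2
from station import manip
from scipy.spatial.transform import Rotation as R
np.set_printoptions(precision=4,suppress=True)
def ray(n,u,v):
    c=manip.camera_model(n);M=c["cam_to_world"]
    return M[:3,3],M[:3,:3]@np.linalg.solve(c["mtx"],[u,v,1])
def onz(n,u,v,z):
    o,d=ray(n,u,v);return (o+d*(z-o[2])/d[2])[:3]
E
python3 - <<'E'
from h import *
for nm,(a,b) in dict(next=((200.1,254.5),(328.6,260.1)),stock=((364.5,238.6),(492.2,242.6))).items():
    A=onz("top",*a,.264);B=onz("top",*b,.264);d=A-B
    print(nm,A,B,"mid",(A+B)/2,"len",np.linalg.norm(d),"yaw",np.arctan2(-d[0],d[1]))
print("side next +y",onz("side",313.4,311.4,.264),"-y",onz("side",349,196.8,.264),"notch -y wall",onz("side",333,253.6,.2465))
cr=lambda x,y:(290+x/4.4,90+y/4.4)
print("side stock +y", onz("side",*cr(187,328),.264),"far",onz("side",*cr(295,15),.264),"tab top",onz("side",*cr(232,127),.299))
print("tab",onz("top",360+280/5.5,225+(318-220)/5.5,.299))
print(R.from_quat(manip.sense()["tool_rot"]).as_matrix())
c=manip.camera_model("wrist");print(c)
E
```

```text
next [0.5241 0.3173 0.264 ] [0.5061 0.0353 0.264 ] mid [0.5151 0.1763 0.264 ] len 0.2826088293765808 yaw -0.06379209591654794
stock [ 0.5518 -0.0446  0.264 ] [ 0.5373 -0.324   0.264 ] mid [ 0.5446 -0.1843  0.264 ] len 0.2798040287191888 yaw -0.0520222486968753
side next +y [0.5277 0.3191 0.264 ] -y [0.5104 0.047  0.264 ] notch -y wall [0.5189 0.1785 0.2465]
side stock +y [ 0.5555 -0.0416  0.264 ] far [ 0.5413 -0.3128  0.264 ] tab top [ 0.553  -0.1513  0.299 ]
tab [ 0.5368 -0.1405  0.299 ]
[[ 0.9313  0.3642 -0.0004]
 [ 0.3642 -0.9313  0.0019]
 [ 0.0003 -0.0019 -1.    ]]
{'mtx': array([[371.6483,   0.    , 310.349 ],
       [  0.    , 371.6483, 242.3288],
       [  0.    ,   0.    ,   1.    ]]), 'cam_to_world': array([[ 0.3635, -0.8921, -0.2684,  0.2961],
       [-0.9316, -0.3491, -0.1015, -0.5546],
       [-0.0031,  0.2869, -0.9579,  0.3739],
       [ 0.    ,  0.    ,  0.    ,  1.    ]])}
```

>>> drive_tool([
  [0,0,0,-5,0,0,0],
  [0,0,0,-10,0,0,0],
  [0,4,-2.5,-15,0,0,-0.12],
  [0,8,-5,-17,0,0,-0.25],
  [0,12,-8,-17,0,0,-0.4],
  [0,16,-10,-17,0,0,-0.5],
  [0,20,-12.5,-17,0,0,-0.6],
  [0,24,-15,-17,0,0,-0.7],
  [0,28,-17.5,-17,0,0,-0.8],
  [0,32,-20,-17,0,0,-0.9],
  [0,36,-23,-17,0,0,-1.0],
  [0,40,-25.5,-17,0,0,-1.1],
  [0,43.5,-27.5,-17,0,0,-1.145],
  [0,45.6,-28.8,-17,0,0,-1.145],
  [0,45.6,-28.8,-17,0,0,-1.145],
  [0,45.6,-28.8,-17,0,0,-1.145],
])

```text
t: 1.7
tcp_pos: [0.5472, -0.1474, 0.4007]
tool_rot: [0.725, 0.689, -0.001, -0.001]
force: [0.5, -0.2, 1.3]
finger_gap: 0.998
```

```bash
cat >> h.py <<'E'
def wproj(P,M,K):
    p=M[:3,:3].T@(np.asarray(P)-M[:3,3]);r=np.hypot(p[0],p[1]);th=np.arctan2(r,p[2])
    return np.array([K[0,2]+K[0,0]*th*p[0]/r,K[1,2]+K[1,1]*th*p[1]/r])
def wonz(u,v,z,M,K):
    a=np.array([u-K[0,2],v-K[1,2]])/K[0,0];th=np.linalg.norm(a)
    d=M[:3,:3]@np.r_[np.sin(th)*a/th,np.cos(th)];o=M[:3,3];return o+d*(z-o[2])/d[2]
def st():
    s=manip.sense();print(s["t"],s["tcp_pos"],R.from_quat(s["tool_rot"]).as_matrix()[:,:2].T.round(3).tolist(),s["force"],s["finger_gap"])
E
python3 - <<'E'
from h import *
st();c=manip.camera_model("wrist");np.savez("w1.npz",M=c["cam_to_world"],K=c["mtx"])
cv2.imwrite("pics/w1.png",manip.snapshot("wrist")[...,::-1])
M,K=c["cam_to_world"],c["mtx"]
for P in ([.5518,-.0446,.264],[.5373,-.324,.264],[.547,-.146,.299],[.5061,.0353,.264],[.5241,.3173,.264]):print(P,wproj(P,M,K))
E
```

```text
1.7 [ 0.5472 -0.1474  0.4007] [[0.052, 0.999, -0.0], [0.999, -0.052, -0.002]] [ 0.5045 -0.199   1.2854] 0.9983064133743155
[0.5518, -0.0446, 0.264] [309.3103  95.7513]
[0.5373, -0.324, 0.264] [309.7344 405.5668]
[0.547, -0.146, 0.299] [309.891  240.9434]
[0.5061, 0.0353, 0.264] [243.608    1.6823]
[0.5241, 0.3173, 0.264] [ 262.4525 -215.5735]
```

View pics/w1.png

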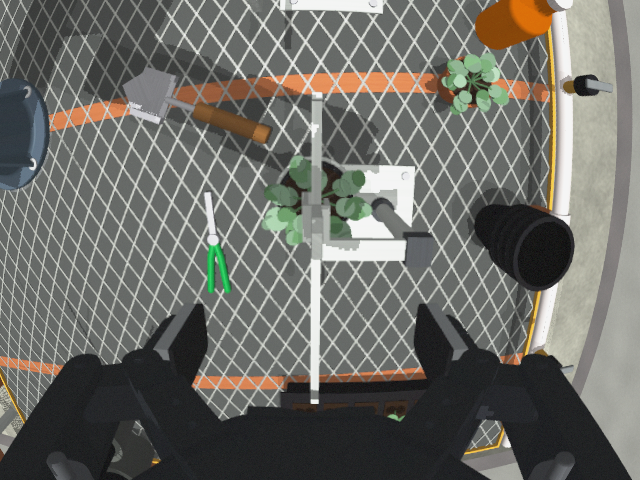

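The wrist view shows the rail ends at (317, 95) and (315, 402), about 6 px right of my prediction, and the hook around (317, 220). I'll zoom in on the hook and refine.

```bash
python3 - <<'E'
from h import *
w=np.load("w1.npz");M,K=w["M"],w["K"]
print(wonz(317,94,.264,M,K),wonz(315,403,.264,M,K))
t=cv2.imread("pics/w1.png")
cv2.imwrite("pics/c3.png",np.hstack([cv2.resize(t[150:290,270:370],None,fx=4,fy=4,interpolation=2),cv2.resize(t[85:225,270:370],None,fx=4,fy=4,interpolation=2)]))
E
```

```text
[ 0.5575 -0.0436  0.264 ] [ 0.5426 -0.3208  0.264 ]
```

View pics/c3.png

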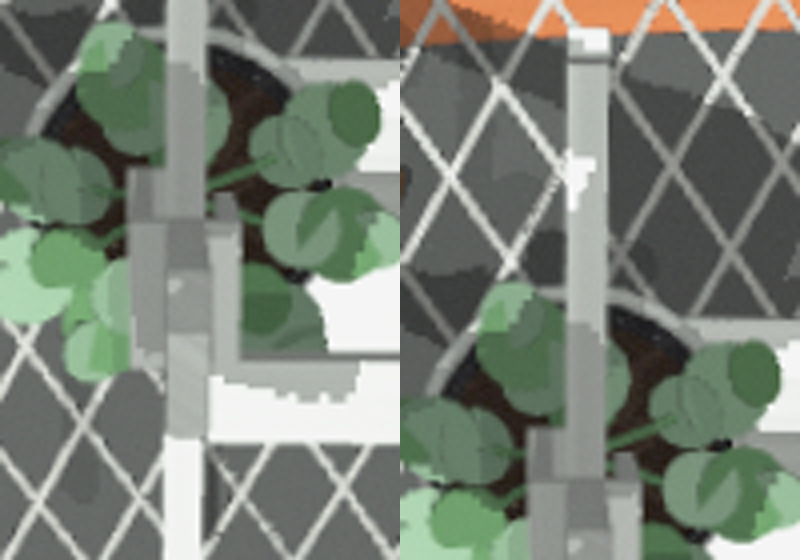

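```bash
python3 - <<'E'
from h import *
w=np.load("w1.npz");M,K=w["M"],w["K"]
print(M[:3,3])
for v in (217.5,225.4,233.25):print(wonz(317.25,v,.299,M,K))
print("base",wonz(316.8,205,.256,M,K),"mid bar",wonz(316,94+5,.25,M,K),wonz(316,260,.25,M,K))
E
```

```text
[ 0.5516 -0.0739  0.5442]
[ 0.5528 -0.1298  0.299 ]
[ 0.5526 -0.1353  0.299 ]
[ 0.5523 -0.1408  0.299 ]
base [ 0.5532 -0.1294  0.256 ] mid bar [ 0.5569 -0.046   0.25  ] [ 0.5503 -0.1773  0.25  ]
```

>>> drive_tool([
  [0,0.3,0.4,2,0,0,0],
  [0,0.3,0.4,5,0,0,0],
  [0,0.3,0.4,8,0,0,0],
  [0,0.3,0.4,11,0,0,0],
  [0,0.3,0.4,13,0,0,0],
  [0,0.3,0.4,13.9,0,0,0],
  [0,0.3,0.4,13.9,0,0,0],
  [120,0.3,0.4,13.9,0,0,0],
  [160,0.3,0.4,13.9,0,0,0],
  [200,0.3,0.4,13.9,0,0,0],
  [220,0.3,0.4,13.9,0,0,0],
  [240,0.3,0.4,13.9,0,0,0],
  [255,0.3,0.4,13.9,0,0,0],
  [255,0.3,0.4,13.9,0,0,0],
  [255,0.3,0.4,13.9,0,0,0],
], force=40)

```text
t: 3.25
tcp_pos: [0.5517, -0.1449, 0.2628]
tool_rot: [0.726, 0.688, 0.0, 0.0]
force: [-0.9, 0.4, 4.1]
finger_gap: 0.09
```

>>> drive_tool([
  [255,0,0,-0.1,0,0,0],
  [255,0,0,-0.3,0,0,0],
  [255,0.8,0,-0.4,0,0,0],
  [255,1.8,0,-0.4,0,0,0],
  [255,2.8,0,-0.4,0,0,0],
  [255,3.4,0,-0.8,0,0,0],
  [255,3.8,0,-1.4,0,0,0],
  [255,4,0,-1.9,0,0,0],
  [255,4,0,-2.1,0,0,0],
  [255,4,0,-2.1,0,0,0],
])

```text
t: 4.25
tcp_pos: [0.5542, -0.1054, 0.2841]
tool_rot: [0.726, 0.688, 0.0, 0.001]
force: [-0.3, 0.0, -4.4]
finger_gap: 0.083
```

>>> drive_tool([
  [255,0.5,0,0,0,0,0],
  [255,1.5,0,0,0,0,0],
  [255,2.5,0,0,0,0,0],
  [255,3.5,0,0,0,0,0],
  [255,4.5,0,0,0,0,0],
  [255,5.5,0,0,0,0,0],
  [255,6.5,0,0,0,0,0],
  [255,7.5,0,0,0,0,0],
  [255,8.5,0,0,0,0,0],
  [255,9.3,0,0,0,0,0],
  [255,9.8,0,0,0,0,0],
  [255,10,0,0,0,0,0],
  [255,10,0,0,0,0,0],
])

```text
t: 5.55
tcp_pos: [0.559, -0.005, 0.2833]
tool_rot: [0.725, 0.688, -0.0, 0.0]
force: [-0.8, -0.2, -3.6]
finger_gap: 0.088
```

```bash
python3 - <<'E'
from h import *
st();c=manip.camera_model("wrist");np.savez("w2.npz",M=c["cam_to_world"],K=c["mtx"])
w=manip.snapshot("wrist")[...,::-1];cv2.imwrite("pics/w2.png",w)
s=manip.snapshot("side")[...,::-1];cv2.imwrite("pics/s2.png",s)
r=lambda a,f:cv2.resize(a,None,fx=f,fy=f,interpolation=2)
cv2.imwrite("pics/m2.png",np.hstack([r(w[0:300,180:400],2),r(s[170:320,280:400],4)[:, :350]]))
M,K=c["cam_to_world"],c["mtx"]
for P in ([.5575,-.0436,.264],[.5061,.0353,.264],[.5241,.3173,.264]):print(P,wproj(P,M,K))
E
```

```text
5.55 [ 0.559  -0.005   0.2833] [[0.053, 0.999, -0.0], [0.999, -0.053, 0.0]] [-0.7967 -0.1648 -3.647 ] 0.08802622507495028
[0.5575, -0.0436, 0.264] [310.8956 358.7047]
[0.5061, 0.0353, 0.264] [191.327  216.5558]
[0.5241, 0.3173, 0.264] [ 223.5907 -226.2168]
```

View pics/m2.png

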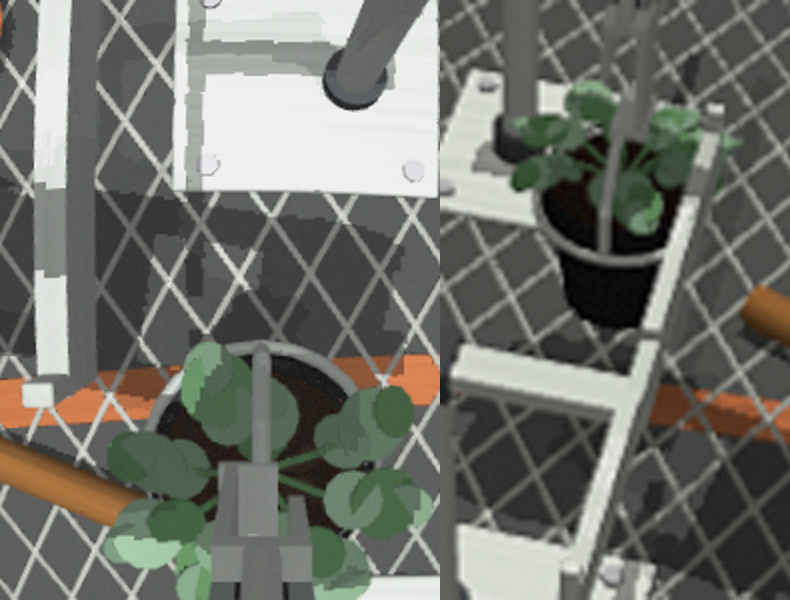

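The stop at the next rail's -y end shows at wrist pixel (199, 191–204). The bar centre leaves the picture at about (207, 0). The pot hangs plumb in the gripper.

```bash
python3 - <<'E'
from h import *
w=np.load("w2.npz");M,K=w["M"],w["K"]
o=wonz(199,204,.264,M,K);i=wonz(199,191.5,.264,M,K)
b=[wonz(180+x/2,y/2,.25,M,K) for x,y in ((54,1),(51,180),(51,270),(52,370))]
print(o,i);print(np.array(b))
print("hook +y edge, saddle top",wonz(180+248/2,465/2,.299+.02,M,K))
for p in ((332.5,253),):print("notch wall top",onz("side",*p,.25),onz("side",*p,.243))
E
```

```text
[0.5106 0.0409 0.264 ] [0.5113 0.0467 0.264 ]
[[0.5168 0.1408 0.25  ]
 [0.5144 0.0943 0.25  ]
 [0.5129 0.0722 0.25  ]
 [0.5108 0.0478 0.25  ]]
hook +y edge, saddle top [0.5598 0.0395 0.319 ]
notch wall top [0.5196 0.1806 0.25  ] [0.5204 0.1741 0.243 ]
```

>>> drive_tool([
  [255,0,-0.5,0,0,0,0.002],
  [255,0,-1.3,0,0,0,0.005],
  [255,0,-2.3,0,0,0,0.011],
  [255,0,-3.3,0,0,0,0.011],
  [255,0,-4.2,0,0,0,0.011],
  [255,0,-4.8,0,0,0,0.011],
  [255,0,-5.1,0,0,0,0.011],
  [255,0,-5.1,0,0,0,0.011],
  [255,0,-5.1,0,0,0,0.011],
])

```text
t: 6.55
tcp_pos: [0.5086, -0.0026, 0.2835]
tool_rot: [0.729, 0.684, 0.0, 0.0]
force: [-0.6, 0.0, -4.6]
finger_gap: 0.088
```

```bash
python3 - <<'E'
from h import *
st();c=manip.camera_model("wrist");np.savez("w3.npz",M=c["cam_to_world"],K=c["mtx"])
w=manip.snapshot("wrist")[...,::-1]
cv2.imwrite("pics/w3.png",cv2.resize(w[150:300,220:400],None,fx=4,fy=4,interpolation=2))
E
```

```text
6.55 [ 0.5086 -0.0026  0.2835] [[0.064, 0.998, -0.0], [0.998, -0.064, 0.001]] [-0.5957  0.0094 -4.5753] 0.08770926929934485
```

View pics/w3.png

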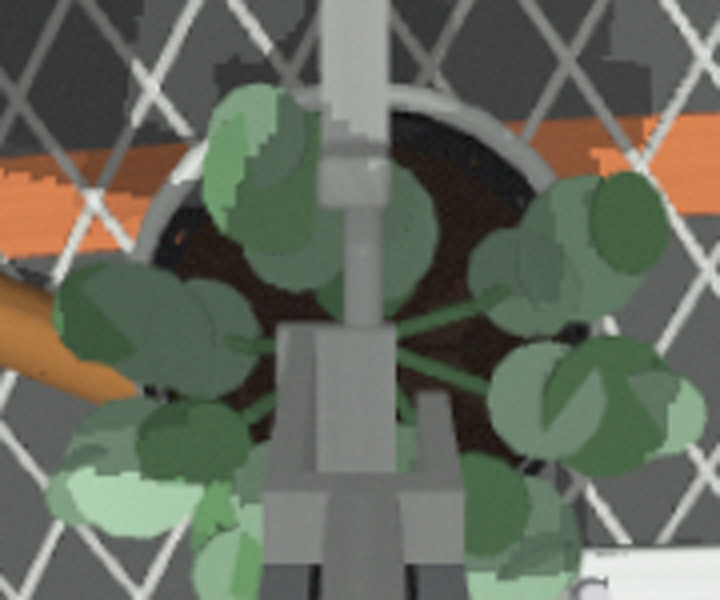

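The stop is centred at about column 308.4 and the hook at about 310.9, so the hook needs about -1 mm in tool y. The bar is parallel to the tool axis.

>>> drive_tool([
  [255,0.3,-0.1,0,0,0,0],
  [255,1,-0.1,0,0,0,0],
  [255,2,-0.1,0,0,0,0],
  [255,3,-0.1,0,0,0,0],
  [255,4,-0.1,0,0,0,0],
  [255,5,-0.1,0,0,0,0],
  [255,6,-0.1,0,0,0,0],
  [255,7,-0.1,0,0,0,0],
  [255,8,-0.1,0,0,0,0],
  [255,9,-0.1,0,0,0,0],
  [255,10,-0.1,0,0,0,0],
  [255,10.7,-0.1,0,0,0,0],
  [255,11,-0.1,0,0,0,0],
  [255,11,-0.1,0,0,0,0],
])

```text
t: 8.0
tcp_pos: [0.5141, 0.1077, 0.2833]
tool_rot: [0.729, 0.684, -0.0, 0.0]
force: [-1.0, -0.5, -5.2]
finger_gap: 0.089
```

>>> drive_tool([
  [255,0,0,0.5,0,0,0],
  [255,0,0,1.0,0,0,0],
  [255,0,0,1.5,0,0,0],
  [255,0,0,1.8,0,0,0],
  [255,0,0,1.95,0,0,0],
  [255,0,0,2.05,0,0,0],
  [255,0,0,2.05,0,0,0],
])

```text
t: 8.7
tcp_pos: [0.5143, 0.1073, 0.2629]
tool_rot: [0.729, 0.684, 0.0, 0.0]
force: [-0.4, 0.9, -4.2]
finger_gap: 0.089
```

>>> drive_tool([
  [255,0,0,0.05,0,0,0],
  [255,0,0,0.1,0,0,0],
  [255,0,0,0.1,0,0,0],
])

```text
t: 9.0
tcp_pos: [0.5144, 0.1074, 0.2628]
tool_rot: [0.729, 0.684, 0.0, 0.0]
force: [-2.3, -0.1, 3.5]
finger_gap: 0.091
```

>>> drive_tool([
  [255,0,0,0,0,0,0],
  [255,0,0,0,0,0,0],
  [255,0,0,0,0,0,0],
  [255,0,0,-0.2,0,0,0],
  [255,0,0,-0.4,0,0,0],
  [255,0.5,0,-0.4,0,0,0],
  [255,1.5,0,-0.4,0,0,0],
  [255,2.5,0,-0.4,0,0,0],
  [255,3.5,0,-0.4,0,0,0],
  [255,4,0,-0.4,0,0,0],
  [255,4.2,0,-0.4,0,0,0],
  [255,4.2,0,-0.3,0,0,0],
  [255,4.2,0,-0.15,0,0,0],
  [255,4.2,0,-0.05,0,0,0],
  [255,4.2,0,0,0,0,0],
  [255,4.2,0,0,0,0,0],
  [255,4.2,0,0,0,0,0],
])

```text
t: 10.7
tcp_pos: [0.5168, 0.1491, 0.2627]
tool_rot: [0.729, 0.684, 0.0, 0.0]
force: [-2.8, 0.7, 5.0]
finger_gap: 0.085
```

>>> drive_tool([
  [235,0,0,0,0,0,0],
  [210,0,0,0,0,0,0],
  [180,0,0,0,0,0,0],
  [150,0,0,0,0,0,0],
  [150,0,0,0,0,0,0],
  [150,0,0,-2,0,0,0],
  [150,0,0,-4.5,0,0,0],
  [150,0,0,-6,0,0,0],
  [255,-2,0,-6,0,0,0],
  [255,-4,0,-6,0,0,0],
  [255,-4,0,-6,0,0,0],
  [255,-4,0,-6,0,0,0],
  [255,-4,0,-4,0,0,0],
  [255,-4,0,-2,0,0,0],
  [255,-4,0,0,0,0,0],
  [255,-4,0,0,0,0,0],
])

```text
t: 12.3
tcp_pos: [0.5122, 0.1102, 0.2591]
tool_rot: [0.729, 0.684, -0.002, -0.002]
force: [0.0, -0.0, 0.5]
finger_gap: 0.003
```

```bash
python3 - <<'E'
from h import *
st();c=manip.camera_model("wrist");np.savez("w4.npz",M=c["cam_to_world"],K=c["mtx"])
w=manip.snapshot("wrist")[...,::-1];s=manip.snapshot("side")[...,::-1]
cv2.imwrite("pics/s4.png",s)
r=lambda a,f:cv2.resize(a,None,fx=f,fy=f,interpolation=2)
cv2.imwrite("pics/m4.png",np.hstack([r(w[50:350,200:420],2),r(s[170:320,280:370],4)]))
E
```

```text
12.3 [0.5122 0.1102 0.2591] [[0.063, 0.998, 0.0], [0.998, -0.063, -0.007]] [ 0.0016 -0.0117  0.5108] 0.002972899656822482
```

View pics/m4.png

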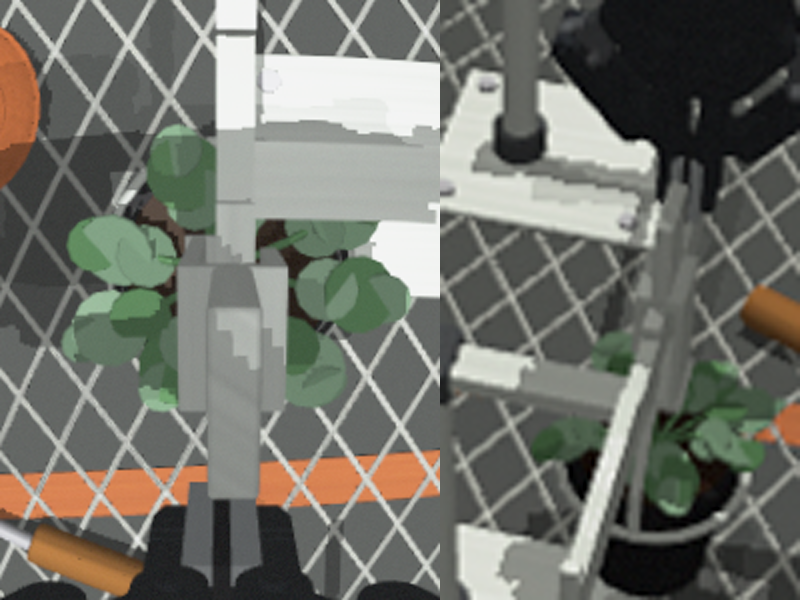

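```bash
python3 - <<'E'
from h import *
w=np.load("w4.npz");M,K=w["M"],w["K"];print(M[:3,3])
for y in (30,32,36,130,218):print(y,wonz(318,50+y/2,.25,M,K),wonz(318,50+y/2,.243,M,K))
print("tab +y top",wonz(317,50+308/2,.299,M,K),"-y top",wonz(317,50+497/2,.299,M,K),"saddle +y",wonz(316,50+266/2,.256,M,K))
E
```

```text
[0.5182 0.1836 0.4026]
30 [0.522  0.2122 0.25  ] [0.5222 0.2136 0.243 ]
32 [0.522  0.2118 0.25  ] [0.5222 0.2131 0.243 ]
36 [0.522 0.211 0.25 ] [0.5221 0.2122 0.243 ]
130 [0.5207 0.1914 0.25  ] [0.5208 0.1918 0.243 ]
218 [0.5196 0.1734 0.25  ] [0.5197 0.1729 0.243 ]
tab +y top [0.5181 0.1639 0.299 ] -y top [0.5164 0.1346 0.299 ] saddle +y [0.5182 0.1643 0.256 ]
```

The wrist view shows the notch's +y wall as a dark line at crop (235, 32). That puts it at y ≈ 0.2125 and the notch middle at about 0.1945. The hook rests free on the bar at y = 0.149, so it needs about 45 mm.

>>> drive_tool([
  [255,0.6,0.2,0,0,0,0],
  [255,1.1,0.2,0,0,0,0],
  [255,1.4,0.2,0,0,0,0],
  [255,1.7,0.2,0,0,0,0],
  [255,2.0,0.2,0,0,0,0],
  [255,2.4,0.2,0,0,0,0],
  [255,2.8,0.2,0,0,0,0],
  [255,3.2,0.2,0,0,0,0],
  [255,3.6,0.2,0,0,0,0],
  [255,4.0,0.2,0,0,0,0],
  [255,4.3,0.2,0,0,0,0],
  [255,4.6,0.2,0,0,0,0],
  [255,4.6,0.2,0,0,0,0],
])

```text
t: 13.7
tcp_pos: [0.5201, 0.1545, 0.2633]
tool_rot: [0.729, 0.684, 0.0, 0.002]
force: [0.0, -4.1, 4.0]
finger_gap: 0.001
```

```bash
python3 - <<'E'
from h import *
st();c=manip.camera_model("wrist");np.savez("w5.npz",M=c["cam_to_world"],K=c["mtx"])
w=manip.snapshot("wrist")[...,::-1];s=manip.snapshot("side")[...,::-1]
st()
r=lambda a,f:cv2.resize(a,None,fx=f,fy=f,interpolation=2)
cv2.imwrite("pics/m5.png",np.hstack([r(w[50:350,200:420],2),r(s[170:320,280:370],4)]))
E
```

```text
13.7 [0.5201 0.1545 0.2633] [[0.063, 0.998, -0.002], [0.998, -0.063, 0.003]] [ 0.018  -4.1001  3.9655] 0.0007031880050816399
13.8 [0.5199 0.1545 0.263 ] [[0.064, 0.998, -0.002], [0.998, -0.063, 0.003]] [-0.9734 -5.7106  5.2459] 0.0020977220552618196
```

View pics/m5.png

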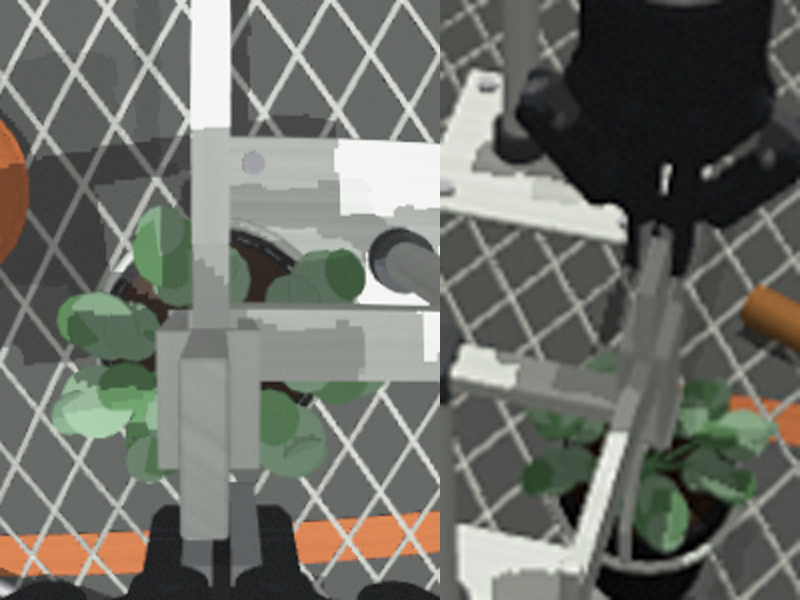

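The hook is still on the bar with its tab at y ≈ 0.18. The fingers sit about 3 mm to +x of the tab and press down slightly. I'll back off, recentre, raise a little and push on.

>>> drive_tool([
  [255,-0.3,0,0,0,0,0],
  [255,-0.6,-0.1,0,0,0,0],
  [255,-0.6,-0.28,-0.4,0,0,0],
  [255,-0.6,-0.28,-0.4,0,0,0],
  [255,-0.6,-0.28,-0.4,0,0,0],
  [255,-0.6,-0.28,-0.4,0,0,0],
])

```text
t: 14.4
tcp_pos: [0.5159, 0.1495, 0.2657]
tool_rot: [0.729, 0.684, 0.0, -0.0]
force: [-0.3, -0.4, -1.0]
finger_gap: -0.0
```

>>> drive_tool([
  [255,0.3,0,0,0,0,0],
  [255,0.5,0,0,0,0,0],
  [255,0.7,0,0,0,0,0],
  [255,0.9,0,0,0,0,0],
  [255,1.1,0,0,0,0,0],
  [255,1.3,0,0,0,0,0],
  [255,1.45,0,0,0,0,0],
  [255,1.45,0,0,0,0,0],
])

```text
t: 15.2
tcp_pos: [0.5168, 0.1642, 0.2656]
tool_rot: [0.729, 0.684, -0.0, -0.0]
force: [-0.9, -1.6, -0.0]
finger_gap: 0.003
```

>>> drive_tool([
  [255,0.1,0,0,0,0,0],
  [255,0.2,0,0,0,0,0],
  [255,0.3,0,0,0,0,0],
  [255,0.3,0,0,0,0,0],
])

```text
t: 15.6
tcp_pos: [0.5171, 0.167, 0.2657]
tool_rot: [0.729, 0.684, 0.0, -0.0]
force: [0.7, -0.7, 0.3]
finger_gap: -0.0
```

>>> drive_tool([
  [255,0.1,0,0,0,0,0],
  [255,0.2,0,0,0,0,0],
  [255,0.2,0,0,0,0,0],
])

```text
t: 15.9
tcp_pos: [0.5175, 0.1683, 0.2662]
tool_rot: [0.729, 0.684, -0.0, 0.001]
force: [-0.7, -3.2, 1.9]
finger_gap: -0.001
```

```bash
python3 - <<'E'
from h import *
st();c=manip.camera_model("wrist");np.savez("w6.npz",M=c["cam_to_world"],K=c["mtx"])
w=manip.snapshot("wrist")[...,::-1];s=manip.snapshot("side")[...,::-1]
r=lambda a,f:cv2.resize(a,None,fx=f,fy=f,interpolation=2)
cv2.imwrite("pics/m6.png",np.hstack([r(w[50:350,200:420],2),r(s[170:320,280:370],4)]))
E
```

```text
15.9 [0.5175 0.1683 0.2662] [[0.064, 0.998, -0.001], [0.998, -0.064, 0.001]] [-0.7365 -3.2344  1.8714] -0.000794334352557663
```

View pics/m6.png

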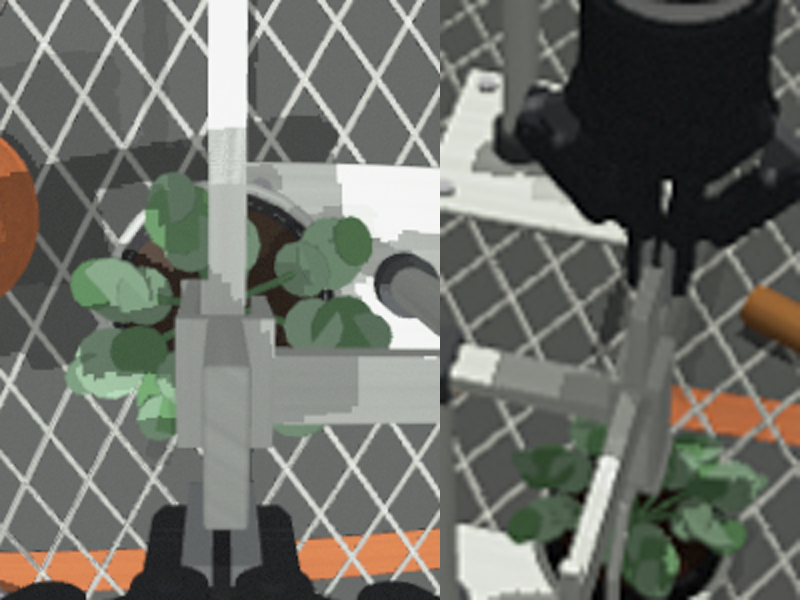

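```bash
python3 - <<'E'
from h import *
from scipy.optimize import least_squares
def run(f,sad,tabp,tabm):
    w=np.load(f);M,K=w["M"],w["K"]
    ax=np.array([.998,-.064,0]);ay=np.array([.064,.998,0])
    # tab top edges are from image centre; saddle top corners
    mod=lambda p:[np.array([p[0],p[1],p[2]])+a*ax+b*ay+[0,0,c] for a,b,c in
      ((-.011,.015,.006),(.011,.015,.006),(-.004,.015,.049),(.004,.015,.049),(-.004,-.015,.049),(.004,-.015,.049))]
    obs=[(200+x/2,50+y/2) for x,y in sad+tabp+tabm]
    res=lambda p:np.ravel([wproj(P,M,K)-o for P,o in zip(mod(p),obs)])
    r=least_squares(res,[.518,.18,.25]);print(f,r.x,np.sqrt(np.mean(r.fun**2)))
run("w4.npz",[(178,266),(287,266)],[(210,308),(261,308)],[(209,497),(259,497)])
run("w5.npz",[(158,331),(259,331)],[(180,358),(229,358)],[(180,540),(228,540)])
run("w6.npz",[(177,318),(274,318)],[(205,366),(250,366)],[(204,528),(247,528)])
E
```

```text
w4.npz [0.5173 0.1487 0.2481] 0.6311397913433868
w5.npz [0.5193 0.1811 0.2426] 3.9203952261085964
w6.npz [0.5204 0.1938 0.2404] 0.6053090858440098
```

The fit puts the hook 7.7 mm lower than when it rested on the bar, at y = 0.194, so it is in the notch. I'll retract.

>>> drive_tool([
  [255,-0.3,0,0,0,0,0],
  [255,-1,0,0,0,0,0],
  [255,-2.5,0,0,0,0,0],
  [255,-3,0,-2,0,0,0],
  [255,-3,0,-5,0,0,0],
  [255,-3,0,-9,0,0,0],
  [255,-3,0,-12,0,0,0],
  [255,-3,0,-12,0,0,0],
  [255,-3,0,-12,0,0,0],
  [255,-3,0,-12,0,0,0],
  [255,-3,0,-12,0,0,0],
  [255,-3,0,-12,0,0,0],
  [255,-3,0,-12,0,0,0],
  [255,-3,0,-12,0,0,0],
])

```text
t: 17.4
tcp_pos: [0.5152, 0.1389, 0.3854]
tool_rot: [0.729, 0.684, -0.0, -0.0]
force: [0.6, 0.9, 1.1]
finger_gap: -0.0
```

```bash
python3 - <<'E'
from h import *
st();c=manip.camera_model("wrist");np.savez("w7.npz",M=c["cam_to_world"],K=c["mtx"])
w=manip.snapshot("wrist")[...,::-1];s=manip.snapshot("side")[...,::-1]
r=lambda a,f:cv2.resize(a,None,fx=f,fy=f,interpolation=2)
cv2.imwrite("pics/m7.png",np.hstack([r(w[100:300,240:400],3)[:600,:440],r(s[170:320,280:370],4)]))
E
```

```text
17.4 [0.5152 0.1389 0.3854] [[0.064, 0.998, -0.0], [0.998, -0.064, -0.001]] [0.5536 0.912  1.1275] -0.00040087103577002184
```

View pics/m7.png

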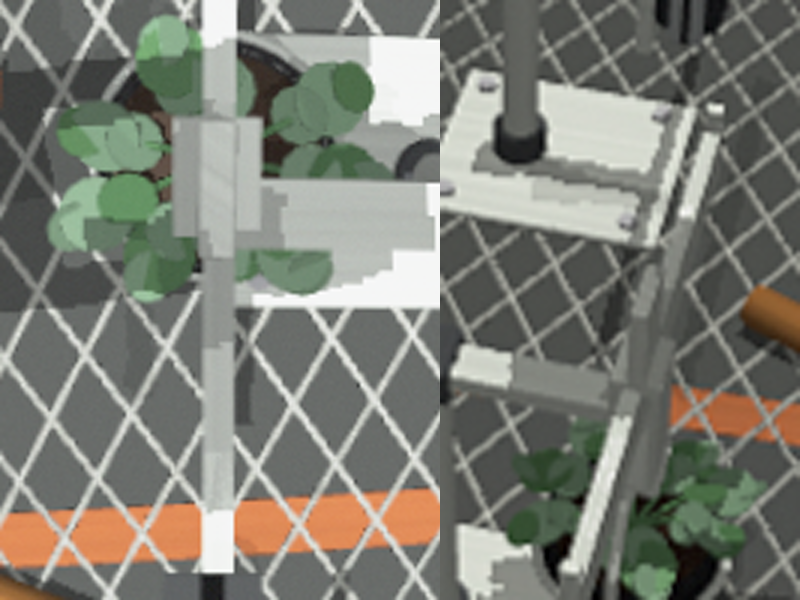

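The hook sits free on the next rail between its walls, upright, and the gripper is clear. I'll check that it is at rest, then hand in.

```bash
python3 - <<'E'
from h import *
f=[manip.snapshot("side").astype(int) for _ in range(8)]
g=lambda i,j:np.abs(f[i]-f[j])[270:330,390-80:480-60]
print([g(i,i+1).mean().round(3) for i in range(7)],g(0,7).mean(),g(0,4).mean())
a=f[0][150:330,300:380]-f[7][150:330,300:380];print((np.abs(a).max(2)>40).sum())
t=manip.snapshot("top").astype(int);o=cv2.imread("pics/top0.png")[...,::-1].astype(int)
d=np.abs(t-o).max(2)>60
for n,(u,v) in dict(jar=(202,321),saucer=(256,322),clay=(342,166),snips=(430,310)).items():print(n,d[v-25:v+25,u-28:u+28].sum())
E
```

```text
[np.float64(1.761), np.float64(1.817), np.float64(1.276), np.float64(1.63), np.float64(1.554), np.float64(1.201), np.float64(1.542)] 1.5833838383838383 2.460151515151515
4
jar 90
saucer 1521
clay 0
snips 104
```

```bash
python3 - <<'E'
from h import *
s=manip.snapshot("side").astype(int);o=cv2.imread("pics/side0.png")[...,::-1].astype(int)
print("saucer side diff",(np.abs(s-o).max(2)>60)[345:392,370:430].sum())
print(manip.sign_off())
E
```

```text
saucer side diff 785
the job is handed in; nothing more can be done
None
```

The pot now hangs in the notch of the next rail, and I handed the job in at about 18 s of the 58 s limit. No verdict is reported.

I gripped the tab, lifted the hook about 20 mm and took it over the stock rail's +y stop. I brought it in over the next rail's -y stop and set it on the bar. I carried it about 4 cm along just above the bar, set it down again and let go. Then I pushed it with the shut fingers until it dropped in and came up against something at about 3 N.

**Checks that agreed:**
- A camera fit puts the hook 7.7 mm lower than when it rested on the bar. The tab is at y ≈ 0.194, and the notch middle was measured at 0.1945.
- In the last picture the hook stands upright and free, with the gripper about 12 cm clear.
- Side pictures about 0.35 s apart show almost no movement (4 changed pixels).
- The highest force I read at the tool while the hook was on a rail was about 8 N; it was read only at the end of each move.

**Checks that disagreed:**
- **First push:** it ran about 3 mm off-centre and pressed down with roughly 4–5 N, so I backed off, recentred and raised the tool before pushing on.
- **Camera offsets:** the top camera placed the rails about 4–5 mm off the wrist camera in x. I followed the wrist camera.
- **Saucer:** its image changed in both the top view (1521 px) and the side view (785 px). I put this down to the arm's cover and shadow, since nothing came near the saucer, but I did not confirm it had stayed put.
- **Other bench items:** the clay pot showed no change in the top view, and the jar and snips about 100 pixels each. I did not check the trowel.

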